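# Fold the first three bay flags, then push the fuse carton into the third gap

## Robot

A 6-joint arm with a two-finger parallel gripper is mounted at the origin on a cart in front of the work surface, level with it; the furniture and walls round the work are solid. World frame = base frame: x ahead of the robot, y to its left, z up, the work surface at z = 0. Lengths are in m, angles in rad, forces in N, time in s.
With the tool pointing down it reaches from about 0.35 to 0.875 m from the base axis. Payload 4.2 kg.
Tool frame: the origin (TCP) lies midway between the tips of the shut fingers; the grasp point (between the pads) lies 19 mm behind it (r.grip_depth is the distance from the TCP to the grasp point, in m); x points along the fingers, z is the direction in which the jaws open and shut, and the axes are right-handed (so a half turn about x gives the same grasp; the last joint's range is limited). The gripper opens to 85 mm and grips with 20 to 120 N. Pads are 22 mm wide; open, the fingers measure 114 mm over their backs; the gripper's body (76 mm by 85 mm) begins 54 mm behind the grasp point. The pads swing forward as they close: fully open they stand 13 mm farther back than shut.
Start: joints at [1.445, 0.385, 0.008, 0, -1.194, -0.259], TCP at [0.235, 0.579, 0.205] pointing down, gripper open.
Joint ranges: [-3.14, 3.14], [-1.21, 2.06], [-1.07, 1.41], [-3.16, 2.05], [-2.99, -0.16], [-3.1, 3.1]. Speed limits (rad/s): [2.79, 2.79, 3.14, 3.14, 3.14, 3.14].

## Interface

Orientations are given as a unit quaternion [x, y, z, w].
In Python, from cell import r gives the robot as it stands. Calls block until the motion is done:
- r.move_pose(position, orientation): joint-space move of the TCP to a pose.
- r.movel(position, ori=None, feed=0.15, stop_force=None): straight line of the TCP; ori=None keeps the orientation; feed is the mean speed in m/s. With stop_force (N) it stops when the force on the tool has changed by that much, and returns True; else False.
- r.set_joints(angles): joint-space move.
- r.gripper_to(opening): opening from 0.0 (shut) to 1.0 (fully open); the grip force is fixed at half the most; returns when the fingers have stopped.
- r.hold(seconds).
- r.inverse_kinematics(position, orientation): joint angles nearest the present ones, or None.
- r.get_image(name): name is "scene" or "top"; returns a dict with "frame" (420x560x3 uint8, red, green, blue), "z_map" (420x560 float32, m along the optical axis (not along the pixel's ray), 0 where there is no reading), "camera_matrix" (3x3 intrinsics, pixels), "rvec" (rotation vector, rad) and "tvec" (3), from world to camera coordinates, as OpenCV has them. Camera axes: x right, y down, z forward; pixel columns grow to the right and rows downward; lengths in m; the calibration is good to about 2 mm. A picture is of the moment at which its call begins.
A pose or a line that the arm cannot do raises r.PlanningError and nothing moves.
- r.close_job(): hands the job in, once; it reports no verdict.
Trained networks look in a picture, given as the dict that the camera call returned (one of the last four; its "shot" number tells which), for a name from the list of things; names that differ only in an ending like _2 or _b are one class to them, and where a whole thing is asked for, a point or a joint stands for the part that bears it (a point fixed in the world has none). Each returns a list of dicts, best first, with "score" (0 to 1); they miss things now and then, are a little off and sometimes report something else, mostly with a low value. They report only what shows in the picture. A call takes as long as a camera call. They do not tell look-alikes from the thing itself.
- r.spot_in(name, picture): "centre" ([x, y, z] in m, in world coordinates, good to about 4 mm: the middle of the surface that is visible of it).
- r.spot_point(name, picture): "centre" ([x, y, z] in m, in world coordinates, good to about 4 mm: a listed point, or the origin of a listed thing).
Readings, each from a call of its own:
- r.read_time(): time.
- r.read_q(): joint angles.
- r.read_qd(): joint speeds.
- r.read_effort(): joint torques, N m.
- r.read_ee_pos(): TCP position.
- r.read_ee_rot(): TCP orientation.
- r.read_force(): force on the tool from outside, world axes, zero at the start.
- r.read_torque(): the same for the moment, N m.
- r.read_width(): opening from 0.0 (shut) to 1.0 (fully open).
Only numpy, scipy, OpenCV 4.12 (cv2) and the standard library are available. Lean on these libraries where they do the work, as an engineer would, in place of code of your own. Each camera call takes 0.05 s, during which the arm holds its last target.

## Task

Counting from the end of the rack where the tall round post stands, run a fingertip along the rack's back rail so that it folds the flags of the first, second and third gaps well over, one after the other in that order, and leave the fourth flag standing. Then slide the fuse carton, pushed lengthwise and flat on the table without lifting it, into that third gap until it is fully home against the rail. Do not grasp anything, and leave the switch, the weights and the battery where they are.

Things in the scene. Friction and masses are not known exactly. Their poses are not given: they have to be found in the camera images.
- rack: Grey metal comb rack fixed on the table, open at front and top; the table is the floor of its gaps. Origin: on the table, at the middle of its length; x points from the open front to the back rail, y along the rail, to the left seen from the front. Five dividers, 6 mm thick, 30 mm high, at y = -116, -58, 0, 58, 116 mm, run from x = -36 mm (rounded ends) to the rail at x = +35 mm.
- gap_row (a point): Point on the table at the front end of the middle divider (rack x = -36, y = 0 mm). The four gaps are 52 mm wide and 71 mm deep, centred at rack y = +87 (gap a), +29 (b), -29 (c), -87 mm (d). A loose switch lies in a, a loose brass weight stands in d. The third gap from the round post is c if the post is at the left (+y) end, b if it is at the right.
- rail_mid (a point): Middle of the back rail's top face, 34 mm above the table (rack x = +48, y = 0 mm). The rail is 26 mm wide and 238 mm long; over the middle of each gap a flag stands on it, hinged 40 mm above the table at rack x = +48 mm. All flags: white plates 22 mm wide (along rack x), 4 mm thick, tops 74 mm above the table; the hinge lies along rack x, so they swing along the rail.
- flag_a (a joint): Flag over gap a (hinge at rack y = +87 mm). Value in rad: 0 upright, positive leaning to the rack's -y (right), negative to +y (left), stops at +-1.3. Starts within 0.12 of upright and stays where it is left; about 0.5 N at the fingertip moves it. Well folded: more than 0.7 either way; standing: less than 0.4.
- flag_b (a joint): Flag over gap b (hinge at rack y = +29 mm). Value in rad: 0 upright, positive leaning to the rack's -y (right), negative to +y (left), stops at +-1.3. Starts within 0.12 of upright and stays where it is left; about 0.5 N at the fingertip moves it. Well folded: more than 0.7 either way; standing: less than 0.4.
- flag_c (a joint): Flag over gap c (hinge at rack y = -29 mm). Value in rad: 0 upright, positive leaning to the rack's -y (right), negative to +y (left), stops at +-1.3. Starts within 0.12 of upright and stays where it is left; about 0.5 N at the fingertip moves it. Well folded: more than 0.7 either way; standing: less than 0.4.
- flag_d (a joint): Flag over gap d (hinge at rack y = -87 mm). Value in rad: 0 upright, positive leaning to the rack's -y (right), negative to +y (left), stops at +-1.3. Starts within 0.12 of upright and stays where it is left; about 0.5 N at the fingertip moves it. Well folded: more than 0.7 either way; standing: less than 0.4.
- round_post: Tall round grey metal post with a knob head, 44 mm high, 30 mm across the foot, fixed on the table just outside one end of the rack (22 mm beyond the middle of the end divider). It marks the end where counting begins. Origin: centre of its foot on the table.
- square_foot: Low square grey metal block 28 x 28 x 18 mm, fixed on the table outside the other end of the rack. Origin: centre of its underside.
- fuse_carton: Small printed carton, white with red bands, 40 mm wide, 62 mm long, 24 mm high, 35 to 70 g, loose, flat on the table before the rack, its length pointing roughly into the rack. Origin: centre of its underside; its y axis runs along the 62 mm length, x along the 40 mm width, z up. Touching the rail in a gap, its origin is at x = +4 mm of the rack and its near end lies about 9 mm inside the divider ends.
- switch_spec: Rocker switch 34 x 31 x 25 mm, black with a grey rocker, loose on the table in gap a of the rack; stays there. Origin: underside.
- small_weight: Brass weight 22 mm across and 37 mm high, loose, standing in gap d of the rack; stays there. Origin: underside.
- big_weight: Brass weight 28 mm across and 46 mm high, loose, to the right of the work; stays there. Origin: underside.
- battery: Nine volt block battery 18 x 26 x 48 mm, loose, standing behind the rack; stays there. Origin: underside. To the right of it and of the rack stands a large fixed instrument, 225 mm high, filling about x = 0.53 to 0.91 m, y = -0.55 to -0.11 m from the robot base: keep the arm clear of it.
Things that resemble listed ones, but are neither listed nor needed, are in the scene too. What is shaped like the fuse_carton but blue or green is not meant.

How it is judged:
On the way, in this order (a step that is already met when the one before it is completed fails the run):
1. the first flag from the round post is folded over, the later ones still standing (((y of round_post in the frame of rack above 0 m and (value of joint flag_a above 0.7 rad or value of joint flag_a below -0.7 rad) and value of joint flag_b between -0.4 and 0.4 rad and value of joint flag_c between -0.4 and 0.4 rad and value of joint flag_d between -0.4 and 0.4 rad) or (y of round_post in the frame of rack below 0 m and (value of joint flag_d above 0.7 rad or value of joint flag_d below -0.7 rad) and value of joint flag_c between -0.4 and 0.4 rad and value of joint flag_b between -0.4 and 0.4 rad and value of joint flag_a between -0.4 and 0.4 rad))), for 0.05 s.
2. the second flag from the round post is folded over, the later ones still standing (((y of round_post in the frame of rack above 0 m and (value of joint flag_a above 0.7 rad or value of joint flag_a below -0.7 rad) and (value of joint flag_b above 0.7 rad or value of joint flag_b below -0.7 rad) and value of joint flag_c between -0.4 and 0.4 rad and value of joint flag_d between -0.4 and 0.4 rad) or (y of round_post in the frame of rack below 0 m and (value of joint flag_d above 0.7 rad or value of joint flag_d below -0.7 rad) and (value of joint flag_c above 0.7 rad or value of joint flag_c below -0.7 rad) and value of joint flag_b between -0.4 and 0.4 rad and value of joint flag_a between -0.4 and 0.4 rad))), for 0.05 s.
3. the third flag from the round post is folded over, the later ones still standing (((y of round_post in the frame of rack above 0 m and (value of joint flag_a above 0.7 rad or value of joint flag_a below -0.7 rad) and (value of joint flag_b above 0.7 rad or value of joint flag_b below -0.7 rad) and (value of joint flag_c above 0.7 rad or value of joint flag_c below -0.7 rad) and value of joint flag_d between -0.4 and 0.4 rad) or (y of round_post in the frame of rack below 0 m and (value of joint flag_d above 0.7 rad or value of joint flag_d below -0.7 rad) and (value of joint flag_c above 0.7 rad or value of joint flag_c below -0.7 rad) and (value of joint flag_b above 0.7 rad or value of joint flag_b below -0.7 rad) and value of joint flag_a between -0.4 and 0.4 rad))), for 0.05 s.
4. the carton is home in the third gap (((y of round_post in the frame of rack above 0 m and x of fuse_carton in the frame of rack between -0.005 and 0.012 m and y of fuse_carton in the frame of rack between -0.042 and -0.016 m and angle between fuse_carton's own z axis and vertical below 0.15 rad and angle between the y axis of fuse_carton and the x axis of rack, either way round below 0.25 rad and height (world z) of fuse_carton below 0.006 m) or (y of round_post in the frame of rack below 0 m and x of fuse_carton in the frame of rack between -0.005 and 0.012 m and y of fuse_carton in the frame of rack between 0.016 and 0.042 m and angle between fuse_carton's own z axis and vertical below 0.15 rad and angle between the y axis of fuse_carton and the x axis of rack, either way round below 0.25 rad and height (world z) of fuse_carton below 0.006 m))), for 0.2 s.
At the end, for the whole second after the job is handed in: The flags of the first three gaps from the round post are folded by more than 0.7 rad and the fourth leans less than 0.4 rad; the carton lies flat and at rest in the third gap, within 9 mm of the rail, lined up with the gap (0.25 rad) and within 13 mm of its middle (((y of round_post in the frame of rack above 0 m and (value of joint flag_a above 0.7 rad or value of joint flag_a below -0.7 rad) and (value of joint flag_b above 0.7 rad or value of joint flag_b below -0.7 rad) and (value of joint flag_c above 0.7 rad or value of joint flag_c below -0.7 rad) and value of joint flag_d between -0.4 and 0.4 rad and x of fuse_carton in the frame of rack between -0.005 and 0.012 m and y of fuse_carton in the frame of rack between -0.042 and -0.016 m and angle between fuse_carton's own z axis and vertical below 0.15 rad and angle between the y axis of fuse_carton and the x axis of rack, either way round below 0.25 rad and height (world z) of fuse_carton below 0.006 m and linear speed of fuse_carton below 0.02 m/s) or (y of round_post in the frame of rack below 0 m and (value of joint flag_d above 0.7 rad or value of joint flag_d below -0.7 rad) and (value of joint flag_c above 0.7 rad or value of joint flag_c below -0.7 rad) and (value of joint flag_b above 0.7 rad or value of joint flag_b below -0.7 rad) and value of joint flag_a between -0.4 and 0.4 rad and x of fuse_carton in the frame of rack between -0.005 and 0.012 m and y of fuse_carton in the frame of rack between 0.016 and 0.042 m and angle between fuse_carton's own z axis and vertical below 0.15 rad and angle between the y axis of fuse_carton and the x axis of rack, either way round below 0.25 rad and height (world z) of fuse_carton below 0.006 m and linear speed of fuse_carton below 0.02 m/s))); the robot touches nothing.
It fails at once if the carton is lifted off the table or tipped over (height (world z) of fuse_carton above 0.012 m or angle between fuse_carton's own z axis and vertical above 0.6 rad).
It fails at once if the fourth flag is folded ((y of round_post in the frame of rack above 0 m and (value of joint flag_d above 0.5 rad or value of joint flag_d below -0.5 rad)) or (y of round_post in the frame of rack below 0 m and (value of joint flag_a above 0.5 rad or value of joint flag_a below -0.5 rad))).
It fails at once if the carton is pushed into another gap (x of fuse_carton in the frame of rack above -0.03 m and ((y of round_post in the frame of rack above 0 m and (y of fuse_carton in the frame of rack above 0.001 m or y of fuse_carton in the frame of rack below -0.059 m)) or (y of round_post in the frame of rack below 0 m and (y of fuse_carton in the frame of rack above 0.059 m or y of fuse_carton in the frame of rack below -0.001 m)))).
It fails at once if the switch, a brass weight or the battery is moved more than 20 mm (distance of any of switch_spec, small_weight, big_weight, battery from where it was at the start of the episode above 0.02 m).
It also fails if it takes over 61 s, if anything falls off the work surface, if the arm or the gripper's body presses on something with over 40 N, if the wrist force passes 120 N, or if a joint passes its speed limit or range.

## Working session

There is one attempt and no reset: what is moved stays moved. The work goes in short steps, each a Python script; the robot and the scene stay as the last script left them, time stands still between calls to the robot, and variables do not carry over. Pictures are saved under pics/ and viewed, and the job is handed in when it is done.

```bash
mkdir -p pics; ls; cat > h.py <<'E'
import numpy as np, cv2
from cell import r
def save(im,n,box=None,s=1):
    f=im["frame"][:,:,::-1]
    if box: f=f[box[1]:box[3],box[0]:box[2]]
    if s!=1: f=cv2.resize(f,None,fx=s,fy=s,interpolation=cv2.INTER_CUBIC)
    cv2.imwrite("pics/"+n,f)
def proj(im,P):
    return cv2.projectPoints(np.array(P,float).reshape(-1,1,3),im["rvec"],im["tvec"],im["camera_matrix"],None)[0].reshape(-1,2)
def cloud(im):
    K=im["camera_matrix"];z=im["z_map"];v,u=np.indices(z.shape)
    c=np.stack([(u-K[0,2])/K[0,0]*z,(v-K[1,2])/K[1,1]*z,z],-1)
    R=cv2.Rodrigues(np.array(im["rvec"]))[0]
    w=(c-np.array(im["tvec"]).ravel())@R
    w[z==0]=np.nan
    return w
E
python3 - <<'E'
from h import *
for n in("scene","top"):
    im=r.get_image(n); save(im,n+"0.png")
    for k in ["rack","gap_row","rail_mid","flag_a","round_post","square_foot","fuse_carton","switch_spec","small_weight","big_weight","battery"]:
        o=r.spot_point(k,im)
        for d in o[:5]:
            print(n,k,np.round(d["centre"],3),round(d["score"],2),proj(im,d["centre"]).round().tolist())
print(r.read_time(), r.read_ee_rot())
E
```

```text
pics
scene rack [0.55  0.127 0.004] 0.61 [[236.0, 220.0]]
scene gap_row [ 0.512  0.131 -0.002] 0.89 [[221.0, 229.0]]
scene rail_mid [0.599 0.122 0.034] 0.65 [[254.0, 201.0]]Traceback (most recent call last):
  File "<stdin>", line 5, in <module>
ValueError: it knows: battery, big_weight, fuse_carton, gap_row, rack, rail_mid, round_post, small_weight, square_foot, switch_spec
```

```bash
python3 - <<'E'
from h import *
for n in("scene","top"):
    im=r.get_image(n); save(im,n+"0.png")
    np.save(n+".npy",im,allow_pickle=True)
    for k in ["rack","gap_row","rail_mid","round_post","square_foot","fuse_carton","switch_spec","small_weight","big_weight","battery"]:
        o=r.spot_point(k,im)
        for d in o[:5]:
            print(n,k,np.round(d["centre"],3),round(d["score"],2),proj(im,d["centre"]).round().tolist())
print(r.read_time(), r.read_ee_rot())
E
```

```text
scene rack [0.551 0.126 0.001] 0.56 [[237.0, 221.0]]
scene gap_row [0.512 0.131 0.001] 0.88 [[221.0, 227.0]]
scene rail_mid [0.598 0.121 0.033] 0.74 [[254.0, 202.0]]
scene round_post [ 0.534 -0.014 -0.001] 0.86 [[276.0, 255.0]]
scene square_foot [0.553 0.042 0.006] 0.52 [[264.0, 236.0]]
scene square_foot [0.569 0.264 0.006] 0.43 [[205.0, 193.0]]
scene fuse_carton [0.718 0.206 0.001] 0.84 [[268.0, 182.0]]
scene fuse_carton [ 0.482 -0.098 -0.001] 0.8 [[289.0, 289.0]]
scene fuse_carton [0.712 0.091 0.001] 0.75 [[300.0, 201.0]]
scene fuse_carton [0.465 0.185 0.002] 0.7 [[188.0, 225.0]]
scene switch_spec [ 0.564  0.214 -0.004] 0.51 [[216.0, 205.0]]
scene small_weight [0.55  0.04  0.002] 0.68 [[264.0, 238.0]]
scene big_weight [ 0.464 -0.198  0.001] 0.73 [[325.0, 324.0]]
top rack [0.548 0.123 0.002] 0.62 [[252.0, 234.0]]
top gap_row [ 0.516  0.13  -0.002] 0.71 [[249.0, 247.0]]
top rail_mid [0.6   0.118 0.034] 0.64 [[253.0, 212.0]]
top rail_mid [ 0.565  0.208 -0.001] 0.4 [[217.0, 227.0]]
top round_post [ 0.534 -0.008 -0.002] 0.66 [[306.0, 240.0]]
top square_foot [0.565 0.261 0.002] 0.63 [[195.0, 227.0]]
top square_foot [0.747 0.009 0.002] 0.29 [[299.0, 153.0]]
top fuse_carton [ 0.469  0.178 -0.001] 0.87 [[229.0, 267.0]]
top fuse_carton [ 0.477 -0.096  0.007] 0.87 [[342.0, 263.0]]
top fuse_carton [0.713 0.09  0.002] 0.6 [[266.0, 167.0]]
top fuse_carton [0.72  0.204 0.002] 0.59 [[219.0, 164.0]]
top switch_spec [ 0.569  0.21  -0.   ] 0.65 [[216.0, 225.0]]
top switch_spec [ 0.564  0.263 -0.001] 0.56 [[195.0, 227.0]]
top switch_spec [0.601 0.115 0.03 ] 0.31 [[255.0, 211.0]]
top small_weight [ 0.55   0.042 -0.001] 0.57 [[285.0, 233.0]]
top big_weight [ 0.468 -0.201  0.004] 0.55 [[386.0, 268.0]]
top big_weight [ 0.534 -0.011  0.001] 0.27 [[307.0, 240.0]]
top battery [ 0.746  0.008 -0.   ] 0.55 [[299.0, 154.0]]
1.3 [-0.58639689 -0.395145    0.58640302 -0.39513368]
```

View pics/scene0.png

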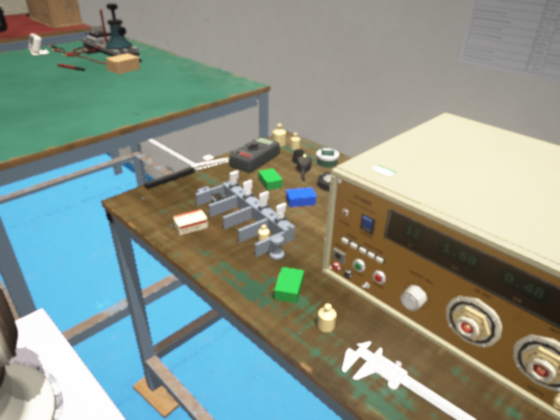

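View pics/top0.png

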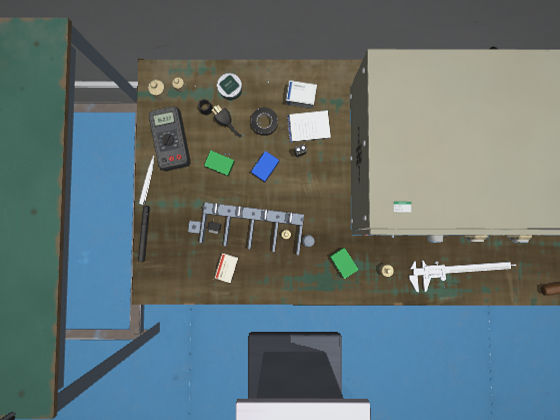

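The pictures show the round post at the rack's right end (top px 308,241) and the square foot at its left (194,227). So the order is d, c, b, flag a stays up, and the carton goes into gap b. Carton candidates in the top view are white/red (227,267), green (344,263), green (219,163) and blue (265,166). I choose the white/red one. Next come a close crop and geometry from depth.

```bash
python3 - <<'E'
from h import *
T=np.load("top.npy",allow_pickle=True).item(); S=np.load("scene.npy",allow_pickle=True).item()
save(T,"topc.png",(180,190,320,290),5); save(S,"scc.png",(160,160,310,270),5)
w=cloud(T); x,y,z=w[...,0],w[...,1],w[...,2]
m=(x>0.45)&(x<0.66)&(y>-0.03)&(y<0.29)
print("table z",np.nanmedian(z[(x>.6)&(x<.68)&(y>0.0)&(y<.1)]))
# rail points
mm=m&(z>0.027)&(z<0.039)&(x>.56)
p=w[mm]; print(len(p))
for yy in np.arange(0.0,0.27,.02):
    q=p[(abs(p[:,1]-yy)<.01)]
    if len(q): print(round(yy,2),q[:,0].min().round(3),q[:,0].max().round(3),len(q),np.median(q[:,2]).round(3))
print(p[:,1].min(),p[:,1].max())
# carton
mm=(x>.42)&(x<.52)&(y>.13)&(y<.23)&(z>.015)
p=w[mm]; c=cv2.minAreaRect((p[:,:2]*1000).astype(np.float32)); print("carton",c,len(p),np.median(p[:,2]),p[:,:2].mean(0)); print(cv2.boxPoints(c))
E
```

```text
table z -0.00029593912029984794
1078
0.0 0.562 0.595 55 0.033
0.02 0.571 0.598 80 0.034
0.04 0.574 0.6 69 0.034
0.06 0.562 0.602 112 0.033
0.08 0.578 0.605 75 0.034
0.1 0.581 0.607 83 0.034
0.12 0.562 0.609 110 0.033
0.14 0.586 0.612 73 0.034
0.16 0.588 0.614 72 0.034
0.18 0.562 0.616 130 0.033
0.2 0.571 0.619 58 0.034
0.22 0.595 0.621 91 0.034
0.24 0.562 0.621 70 0.031
0.0003214887670959847 0.24182226708280602
carton ((484.13958740234375, 173.57626342773438), (48.43183135986328, 103.01180267333984), 62.67884826660156) 462 0.024134402583842356 [0.4683098  0.18166595]
[[427.2647  175.70175]
 [518.78534 128.42163]
 [541.01447 171.45078]
 [449.49384 218.7309 ]]
```

View pics/topc.png

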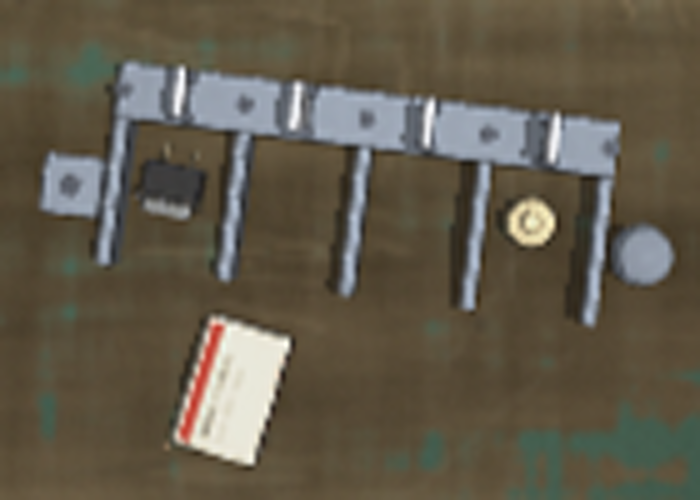

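View pics/scc.png

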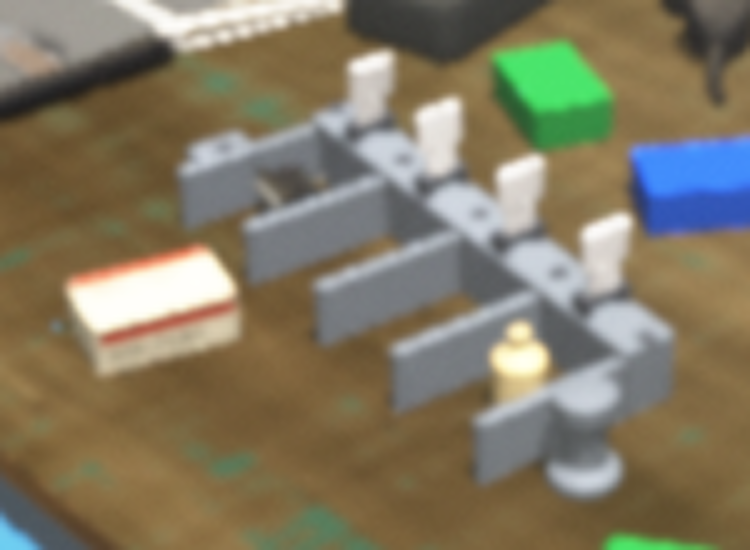

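The crop confirms the choice: white box with red bands at (227,267). Now I'll fit the rack and carton poses.

```bash
cat > fit.py <<'E'
from h import *
from scipy.optimize import minimize
def rackfit(im):
    w=cloud(im); p=w.reshape(-1,3)
    p=p[(p[:,0]>.47)&(p[:,0]<.64)&(p[:,1]>-.04)&(p[:,1]<.29)&(p[:,2]<.037)]
    lab=(p[:,2]>.022).astype(float)
    def mod(q):
        a=q[2];d=p[:,:2]-q[:2]
        X=d@[np.cos(a),np.sin(a)];Y=d@[-np.sin(a),np.cos(a)]
        s=np.maximum(abs(X-.048)-.013,abs(Y)-.119)
        for y in(-.116,-.058,0,.058,.116): s=np.minimum(s,np.maximum(abs(X-.0)-.036,abs(Y-y)-.003))
        # ignore other things
        ign=(s>.012)
        return X,Y,s,ign
    def cost(q):
        X,Y,s,ign=mod(q)
        m=1/(1+np.exp(np.clip(s/.0012,-50,50)))
        return np.sum((m-lab)[~ign]**2)/1.
    best=None
    for a in(-.14,-.117,-.10):
        o=minimize(cost,[.55,.125,a],method="Nelder-Mead",options=dict(initial_simplex=[[.55,.125,a],[.556,.125,a],[.55,.131,a],[.55,.125,a+.03]],xatol=1e-5,fatol=1e-4))
        print(o.x,o.fun)
        if best is None or o.fun<best.fun:best=o
    return best.x
def carton(im,box=(.40,.62,.08,.26)):
    f=im["frame"];w=cloud(im)
    hsv=cv2.cvtColor(f,cv2.COLOR_RGB2HSV)
    z=w[...,2]
    k=((z>.019)&(z<.029)&(w[...,0]>box[0])&(w[...,0]<box[1])&(w[...,1]>box[2])&(w[...,1]<box[3])).astype(np.uint8)
    k&=(f.astype(int)[...,0]>150).astype(np.uint8)
    n,l,st,_=cv2.connectedComponentsWithStats(k)
    i=1+np.argmax(st[1:,4]); p=w[l==i]
    rc=cv2.minAreaRect((p[:,:2]*1000).astype(np.float32)); b=cv2.boxPoints(rc)/1000
    e=[b[1]-b[0],b[2]-b[1]]; e=max(e,key=np.linalg.norm); e=e*np.sign(e[0])
    return np.array(rc[0])/1000,np.arctan2(e[1],e[0]),rc[1],len(p),p[:,:2].mean(0)
E
python3 - <<'E'
from fit import *
T=np.load("top.npy",allow_pickle=True).item()
q=rackfit(T);S=np.load("scene.npy",allow_pickle=True).item()
print("rackfit",q)
c=carton(T);print(c)
a=q[2];A=np.array([[np.cos(a),-np.sin(a)],[np.sin(a),np.cos(a)]])
print("carton in rack",(c[0]-q[:2])@A, c[1]-a)
for im,n in((T,"t"),(S,"s")):
    g=cv2.resize(im["frame"][:,:,::-1],None,fx=3,fy=3).copy()
    P=[[X,Y,Z] for (X,Y,Z) in [(.061,.119,.034),(.061,-.119,.034),(.035,.119,.034),(.035,-.119,.034)]+[(-.036,y,.03) for y in(-.116,-.058,0,.058,.116)]+[(.048,y,.074) for y in(-.087,-.029,.029,.087)]]
    P=np.array(P);P[:,:2]=P[:,:2]@A.T+q[:2]
    for u in proj(im,P): cv2.circle(g,tuple(int(v) for v in (u*3+1)),2,(0,0,255),-1)
    b=(540,570,960,870) if n=="t" else (480,480,930,810)
    cv2.imwrite(f"pics/fit_{n}.png",cv2.resize(g[b[1]:b[3],b[0]:b[2]],None,fx=1.7,fy=1.7))
# flag angles
w=cloud(T).reshape(-1,3);w=w[w[:,2]>.045];d=(w[:,:2]-q[:2])@A
for y in(-.087,-.029,.029,.087):
    k=(abs(d[:,1]-y)<.025)&(abs(d[:,0]-.048)<.02);print(y,d[k].mean(0),w[k,2].max(),k.sum())
E
```

```text
[ 0.54873943  0.12472939 -0.12027875] 122.1047668899068
[ 0.54873938  0.12472946 -0.12028989] 122.1047731781721
[ 0.54873789  0.12472967 -0.12029432] 122.1048316212851
rackfit [ 0.54873943  0.12472939 -0.12027875]
(array([0.46807602, 0.18281328]), np.float32(-0.28934208), (39.635276794433594, 61.67455291748047), 431, array([0.4681969 , 0.18262286]))
carton in rack [-0.08705006  0.04798553] -0.1690633235099173
-0.087 [ 0.04665911 -0.08800441] 0.07458112760557262 25
-0.029 [ 0.04706451 -0.03100955] 0.07659582862228556 17
0.029 [0.0473505  0.02843555] 0.07575110318868747 30
0.087 [0.04727561 0.08281132] 0.07554725606935922 22
```

View pics/fit_t.png

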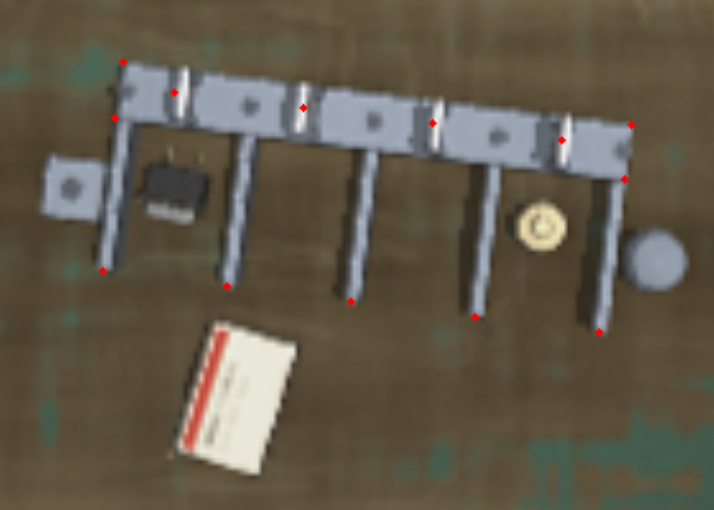

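View pics/fit_s.png

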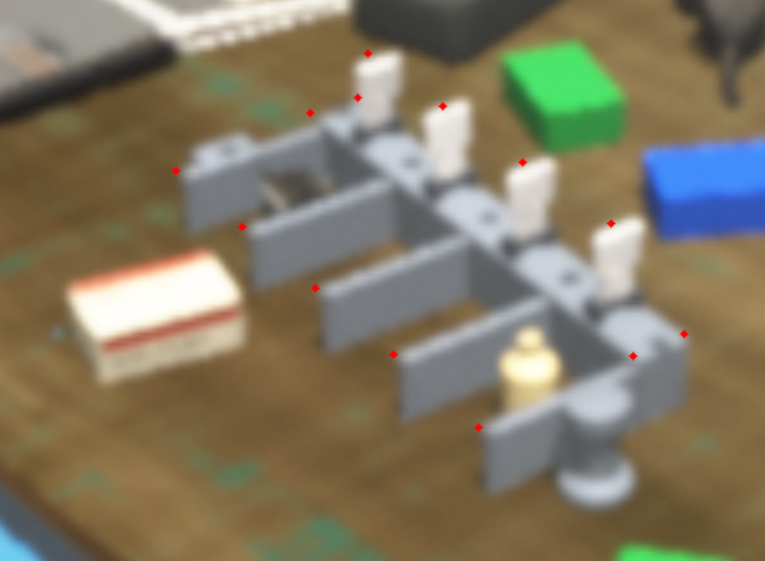

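The fit is within about 2 mm: rack at (0.549, 0.125) with yaw -0.120. The carton sits in the rack frame at (-87, 48) mm with yaw -0.17. I'll shut the fingers and sweep d, c, b.

```bash
cat > mv.py <<'E'
from fit import *
from scipy.spatial.transform import Rotation as Ro
Q=np.array([0.5487,0.1247,-0.1203]);a=Q[2];A=np.array([[np.cos(a),-np.sin(a)],[np.sin(a),np.cos(a)]])
def W(x,y,z): return [*(A@[x,y]+Q[:2]),z]
def O(ang): # jaw direction, angle in rack frame
    j=np.array([np.cos(a+ang),np.sin(a+ang),0]);x=np.array([0,0,-1.]);y=np.cross(j,x)
    return Ro.from_matrix(np.stack([x,y,j],1)).as_quat()
def best(p,angs):
    q0=np.array(r.read_q());c=[]
    for g in angs:
        s=r.inverse_kinematics(p,O(g))
        if s is not None: c.append((np.abs(np.array(s)-q0).max(),g,np.round(s,2)))
    c.sort(key=lambda t:t[0]);print(c[:2]);return c[0][1]
def st(): print(round(r.read_time(),2),np.round(r.read_ee_pos(),3),np.round(r.read_force(),2))
E
python3 - <<'E'
from mv import *
r.gripper_to(0.0)
p=W(.048,-.122,.12); g=best(p,[0,np.pi])
r.move_pose(p,O(g)); st()
r.movel(W(.048,-.122,.055),feed=.1); st()
r.movel(W(.048,.041,.055),feed=.06); st()
r.movel(W(.048,.038,.055),feed=.06)
r.movel(W(.048,.038,.16),feed=.2); st()
im=r.get_image("scene"); save(im,"s1.png",(160,130,310,280),4); save(r.get_image("top"),"t1.png",(150,150,330,290),4)
E
```

```text
[(np.float64(1.1700113648353452), 3.141592653589793, array([ 0.27,  0.39, -0.22,  0.  , -0.96, -0.39])), (np.float64(3.0053848223176756), 0, array([ 0.27,  0.39, -0.22,  0.  , -0.96,  2.75]))]
4.49 [ 0.582 -0.001  0.12 ] [ 0.12  0.51 -0.21]
5.29 [ 0.582 -0.002  0.056] [-0.68  0.37  0.34]
8.16 [0.601 0.159 0.055] [ 0.43 -0.19 -0.  ]
9.08 [0.6   0.156 0.159] [-0.07  0.06 -0.86]
```

View pics/s1.png

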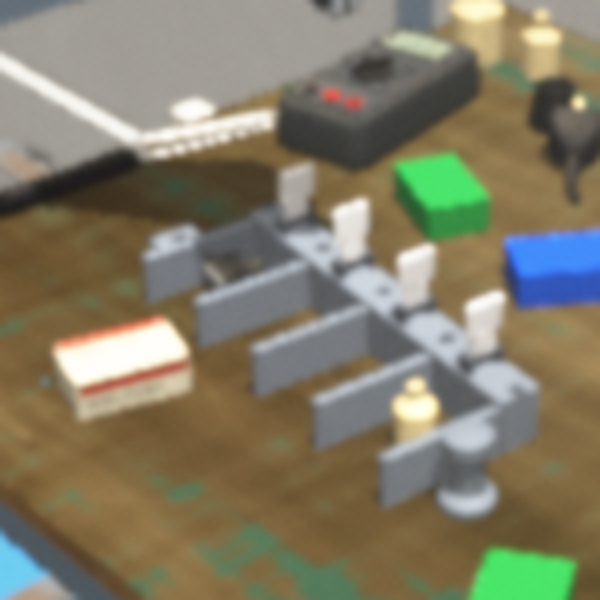

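View pics/t1.png

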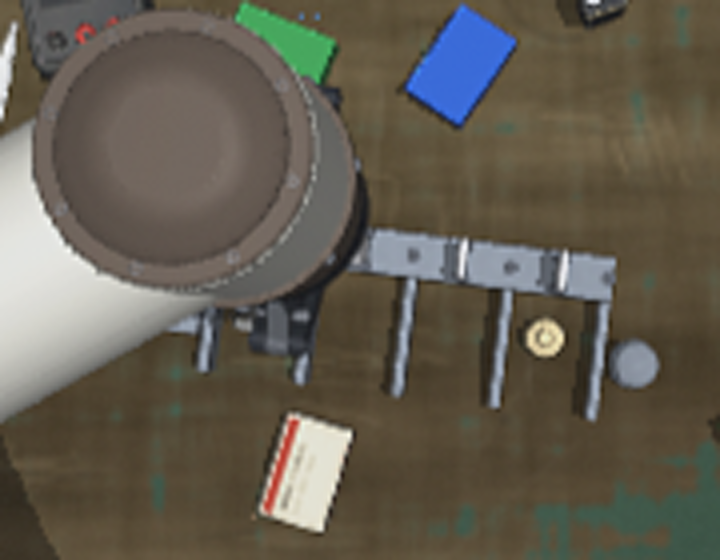

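The flags are still standing after the sweep, and the gripper isn't where I expected it in the picture. I'll look at the full views before doing anything else.

```bash
python3 - <<'E'
from mv import *
im=r.get_image("scene"); T=r.get_image("top")
cv2.imwrite("pics/both2.png",np.vstack([cv2.resize(i["frame"][:,:,::-1],(400,300)) for i in(im,T)]))
print(Ro.from_quat(r.read_ee_rot()).as_matrix().round(2)); st(); print(np.round(r.read_q(),3),r.read_width())
p=r.read_ee_pos(); print(proj(im,p),proj(T,p))
save(im,"s2.png");save(T,"t2.png")
E
```

```text
[[-0.   -0.12 -0.99]
 [-0.   -0.99  0.12]
 [-1.    0.    0.  ]]
9.28 [0.6   0.156 0.158] [-0.39  0.25 -0.46]
[ 0.515  0.413 -0.07  -0.    -1.091 -0.636] 0.0004512342460582479
[[242.87142088 143.52259807]] [[230.85924759 208.32468605]]
```

View pics/s2.png

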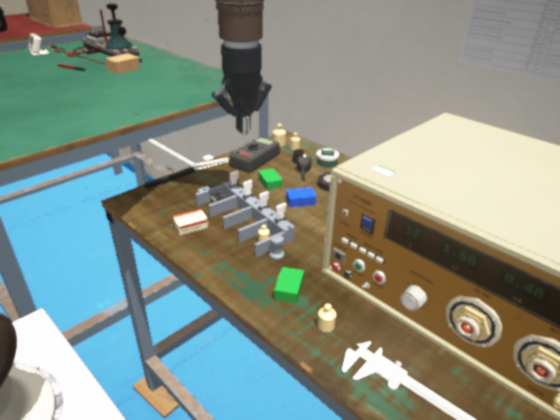

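View pics/t2.png

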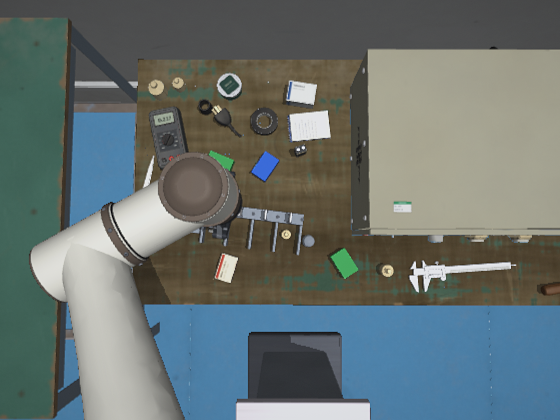

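```bash
python3 - <<'E'
from mv import *
im=r.get_image("scene")
save(im,"s3.png",(190,60,300,170),5)
w=cloud(im)
for v in range(100,150,3):
    ms=[(u,*w[v,u].round(3)) for u in range(215,275) if 0.5<w[v,u,0]<.72 and w[v,u,2]>.1]
    if ms: print(v,ms[0],ms[len(ms)//2],ms[-1])
for k in("scene","top"):
    i=r.get_image(k);R=cv2.Rodrigues(np.array(i["rvec"]))[0];print(k,-R.T@np.array(i["tvec"]).ravel())
E
```

```text
100 (216, np.float64(0.55), np.float64(0.172), np.float64(0.259)) (242, np.float64(0.588), np.float64(0.141), np.float64(0.258)) (264, np.float64(0.643), np.float64(0.138), np.float64(0.246))
103 (219, np.float64(0.553), np.float64(0.167), np.float64(0.253)) (242, np.float64(0.586), np.float64(0.139), np.float64(0.253)) (262, np.float64(0.639), np.float64(0.139), np.float64(0.24))
106 (222, np.float64(0.559), np.float64(0.166), np.float64(0.246)) (242, np.float64(0.587), np.float64(0.139), np.float64(0.246)) (261, np.float64(0.635), np.float64(0.138), np.float64(0.235))
109 (224, np.float64(0.567), np.float64(0.171), np.float64(0.236)) (242, np.float64(0.59), np.float64(0.143), np.float64(0.238)) (259, np.float64(0.631), np.float64(0.14), np.float64(0.229))
112 (227, np.float64(0.572), np.float64(0.168), np.float64(0.23)) (240, np.float64(0.586), np.float64(0.145), np.float64(0.233)) (253, np.float64(0.62), np.float64(0.145), np.float64(0.224))
115 (232, np.float64(0.568), np.float64(0.148), np.float64(0.231)) (242, np.float64(0.591), np.float64(0.145), np.float64(0.225)) (251, np.fl
[... 585 characters left out ...]
612), np.float64(0.146), np.float64(0.201))
127 (236, np.float64(0.59), np.float64(0.164), np.float64(0.195)) (244, np.float64(0.594), np.float64(0.145), np.float64(0.2)) (251, np.float64(0.615), np.float64(0.147), np.float64(0.193))
130 (237, np.float64(0.59), np.float64(0.161), np.float64(0.189)) (243, np.float64(0.595), np.float64(0.148), np.float64(0.192)) (249, np.float64(0.609), np.float64(0.146), np.float64(0.189))
133 (240, np.float64(0.596), np.float64(0.16), np.float64(0.181)) (244, np.float64(0.596), np.float64(0.146), np.float64(0.186)) (248, np.float64(0.605), np.float64(0.144), np.float64(0.184))
scene [ 0.0458768  -0.50338188  0.55131835]
top [0.54174599 0.05312223 1.02071843]
```

View pics/s3.png

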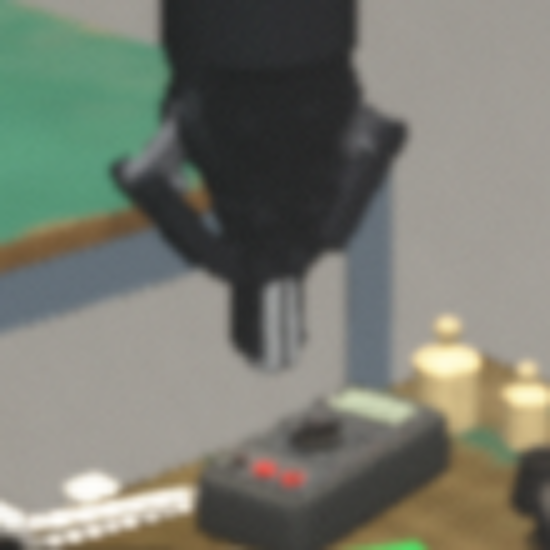

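The depth map puts the real fingertip at z of about 0.182 while the TCP reads 0.158. The fingertip is therefore about 22 mm higher than reported and passed above the flags, which matches the absence of force during the sweep. I'll calibrate it with a guarded touch on free table in front of gap c.

```bash
python3 - <<'E'
from mv import *
print(r.grip_depth)
r.movel(W(-.10,-.05,.10),feed=.25); st()
r.movel(W(-.10,-.05,.02),feed=.1)
try: print(r.movel(W(-.10,-.05,-.035),feed=.02,stop_force=3))
except Exception as e: print(repr(e))
st()
T=r.get_image("scene"); save(T,"s4.png",(150,100,350,300),3)
E
```

```text
0.0187
10.32 [0.445 0.088 0.101] [-0.18 -0.04 -0.45]
True
13.28 [ 0.443  0.087 -0.026] [-0.6  -0.    5.46]
```

View pics/s4.png

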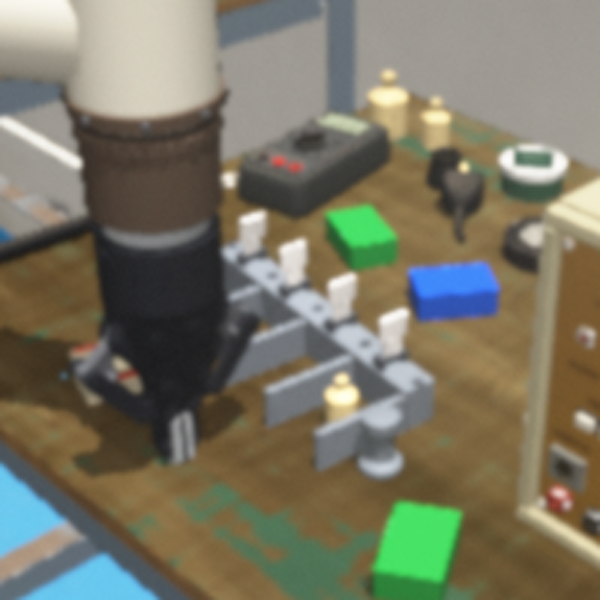

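The touch came at a reported z of -0.025, so the real tip is 25 mm above the reported TCP. I'll correct for that and repeat the sweep.

```bash
cat >> mv.py <<'E'
D=.0252
def V(x,y,z): return W(x,y,z-D)   # z = real fingertip height
E
python3 - <<'E'
from mv import *
im=r.get_image("scene"); print(proj(im,[.443,.087,0]))
r.movel(V(-.10,-.05,.12),feed=.25)
r.movel(V(.048,-.122,.12),feed=.25)
r.movel(V(.048,-.122,.054),feed=.12); st()
r.movel(V(.048,-.05,.054),feed=.08); st()
im=r.get_image("scene"); save(im,"s5.png",(190,130,310,280),4)
E
```

```text
[[207.6737891 251.052091 ]]
15.52 [ 0.582 -0.002  0.03 ] [-1.38  0.14  1.06]
16.57 [0.59  0.069 0.029] [-0.31 -0.11  0.49]
```

View pics/s5.png

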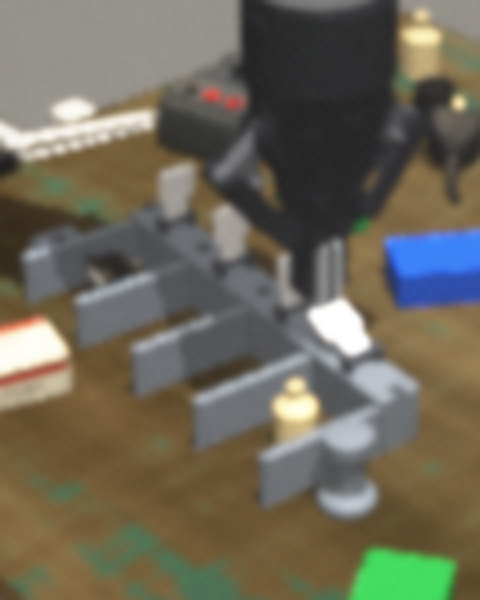

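Flag d is folded well over (crop px 340,325) and c, b and a still stand. The sweep continues.

```bash
python3 - <<'E'
from mv import *
r.movel(V(.048,.041,.054),feed=.08); st()
r.movel(V(.048,.036,.054),feed=.06)
r.movel(V(.048,.036,.12),feed=.2); st()
im=r.get_image("scene"); save(im,"s6.png",(190,130,310,280),4)
E
```

```text
17.91 [0.601 0.159 0.029] [0.48 0.4  0.9 ]
18.64 [0.601 0.155 0.096] [-0.11 -0.56 -0.46]
```

View pics/s6.png

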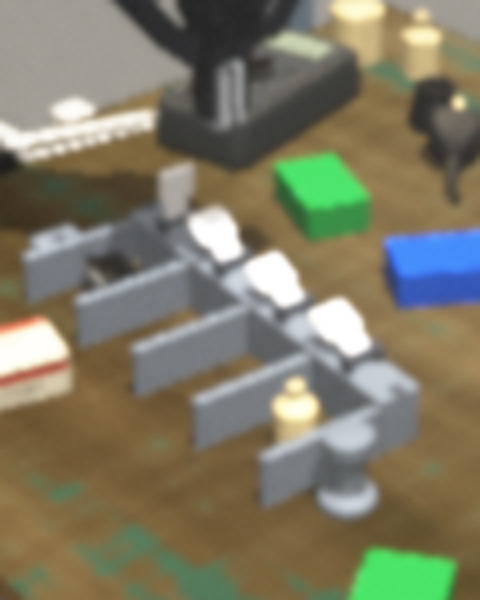

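Flags d, c and b are folded and a stands (crop px 175,190). Next I'll square up and shift the carton with a two-finger side push toward -y, jaws along rack x.

```bash
python3 - <<'E'
from mv import *
r.movel(V(-.087,.108,.12),feed=.25)
r.gripper_to(.39); print(r.read_width())
r.movel(V(-.087,.108,.009),feed=.15); st()
print(r.movel(V(-.087,.061,.009),feed=.05,stop_force=15)); st()
im=r.get_image("scene"); save(im,"s7.png",(140,130,310,280),4)
T=r.get_image("top"); save(T,"t7.png",(150,180,330,300),4)
print(carton(T))
E
```

```text
0.3857018684872692
20.76 [ 0.476  0.243 -0.016] [-0.34  0.8   0.35]
False
21.85 [ 0.47   0.196 -0.016] [ 0.44  0.69 -0.38]
(array([0.46862964, 0.16169028]), np.float32(-0.022495288), (38.30352783203125, 63.19548416137695), 359, array([0.47085032, 0.16013046]))
```

View pics/s7.png

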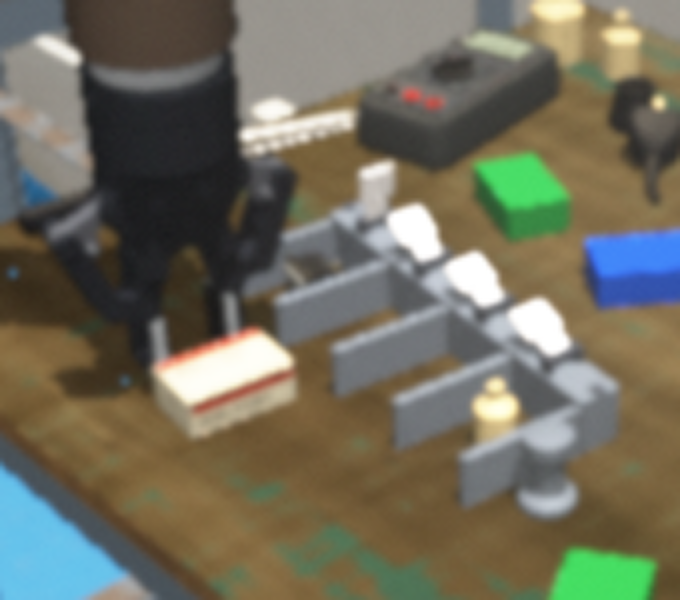

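View pics/t7.png

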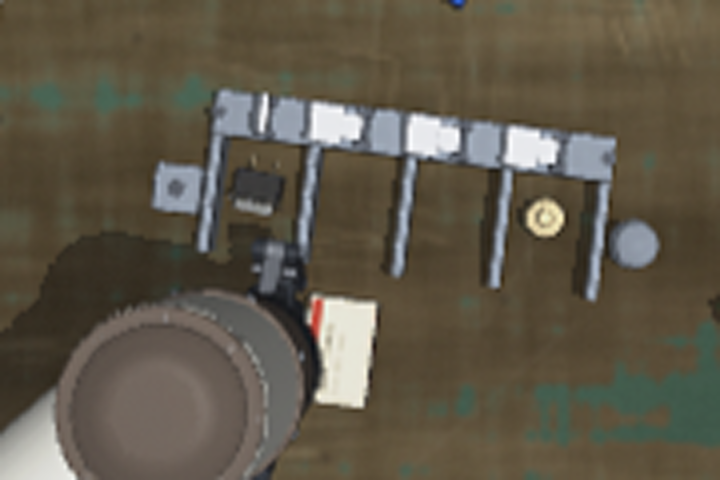

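```bash
python3 - <<'E'
from mv import *
r.movel(V(-.087,.08,.009),feed=.1)
r.movel(V(-.087,.12,.12),feed=.2); st()
T=r.get_image("top"); save(T,"t8.png",(150,180,330,300),4)
c=carton(T,(.40,.52,.08,.26));print(c,"rack",(c[0]-Q[:2])@A,c[1]-a)
E
```

```text
23.03 [0.476 0.253 0.094] [-0.27 -0.35  0.23]
(array([0.46842438, 0.16340703]), np.float32(-0.11150915), (39.61114501953125, 61.65949249267578), 434, array([0.46865772, 0.16353352])) rack [-0.08434068  0.0287934 ] 0.008790848243236546
```

View pics/t8.png

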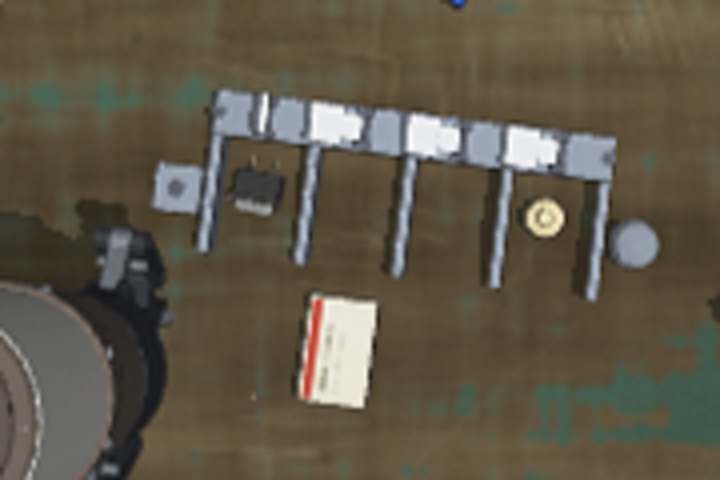

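The carton is now at rack (-84, 29) mm and aligned to 0.01 rad. I'll push it in from behind with the jaws along rack y.

```bash
python3 - <<'E'
from mv import *
p=V(-.145,.029,.10); g=best(p,[np.pi/2,-np.pi/2])
r.move_pose(p,O(g)); r.gripper_to(.10); print(r.read_width())
r.movel(V(-.145,.029,.010),feed=.12); st()
print(r.movel(V(-.075,.029,.010),feed=.05,stop_force=12)); st()
T=r.get_image("top"); save(T,"t9.png",(150,180,330,300),4)
save(r.get_image("scene"),"s9.png",(140,130,310,280),4)
E
```

```text
[(np.float64(1.546976940233152), 1.5707963267948966, array([ 0.77,  0.23, -0.6 , -0.  , -0.74, -2.46])), (np.float64(1.5946157133566408), -1.5707963267948966, array([ 0.77,  0.23, -0.6 ,  0.  , -0.74,  0.68]))]
0.10117885414158434
25.73 [ 0.409  0.171 -0.015] [ 0.14 -0.1   0.82]
False
27.27 [ 0.478  0.162 -0.015] [-0.13 -0.59  0.34]
```

View pics/t9.png

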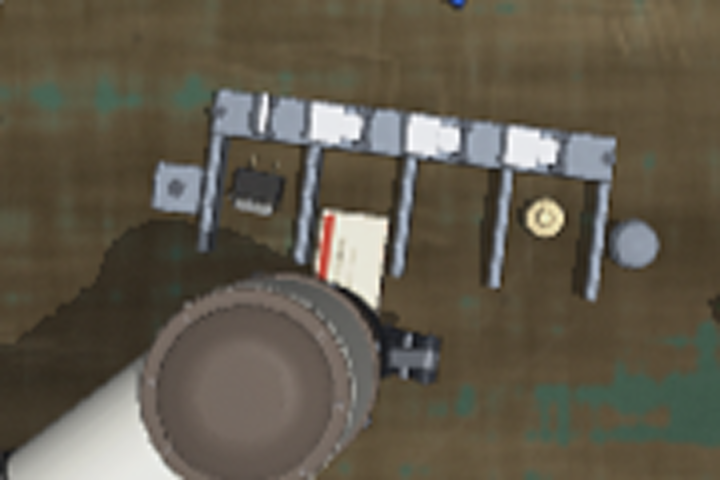

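View pics/s9.png

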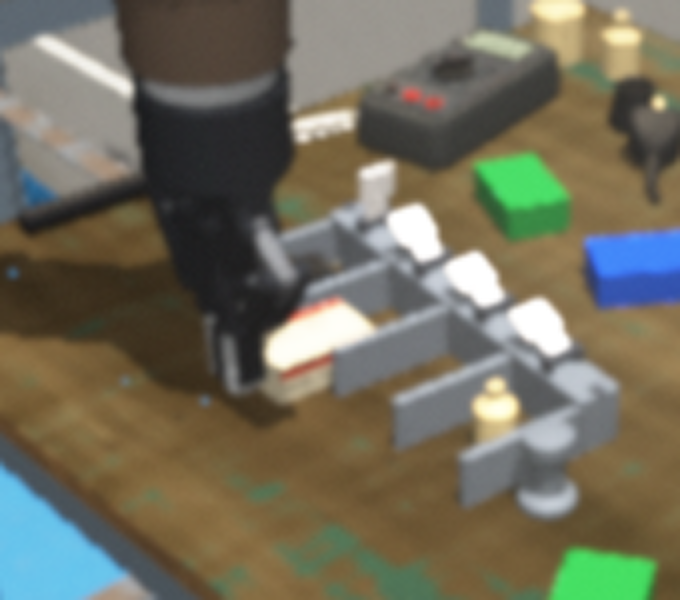

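The carton has entered gap b straight and centred. I'll push until it touches the rail.

```bash
python3 - <<'E'
from mv import *
print(r.movel(V(-.028,.029,.010),feed=.035,stop_force=5)); st()
print((np.array(r.read_ee_pos()[:2])-Q[:2])@A)
r.movel(V(-.08,.029,.010),feed=.1)
r.movel(V(-.09,.029,.12),feed=.2)
r.movel(V(-.09,.15,.15),feed=.25); st()
T=r.get_image("top"); save(T,"t10.png",(150,180,330,300),4)
save(r.get_image("scene"),"s10.png",(140,130,310,280),4)
c=carton(T,(.47,.62,.08,.26));print(c,"rack",(c[0]-Q[:2])@A,c[1]-a)
E
```

```text
True
28.38 [ 0.515  0.157 -0.016] [-0.62  0.26  0.34]
[-0.03784631  0.02839856]
30.29 [0.476 0.284 0.123] [-0.03 -0.18  0.91]
(array([0.55579572, 0.15276006]), np.float32(-0.11801485), (39.51716232299805, 61.79511260986328), 427, array([0.55568463, 0.15254808])) rack [0.00367694 0.02870881] 0.0022851502776145977
```

View pics/t10.png

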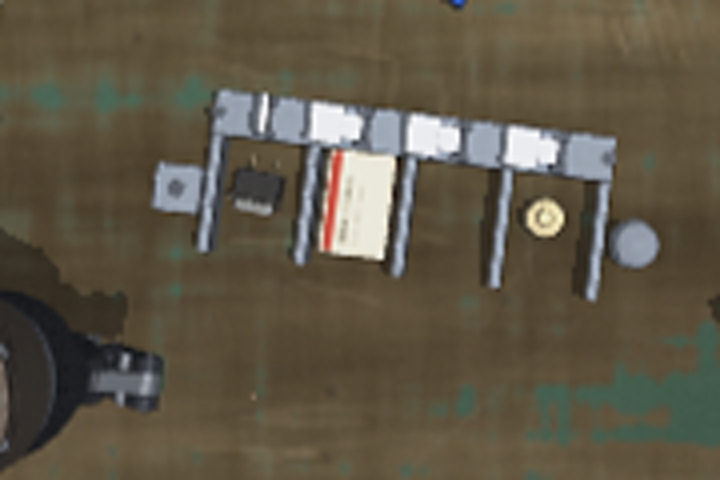

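View pics/s10.png

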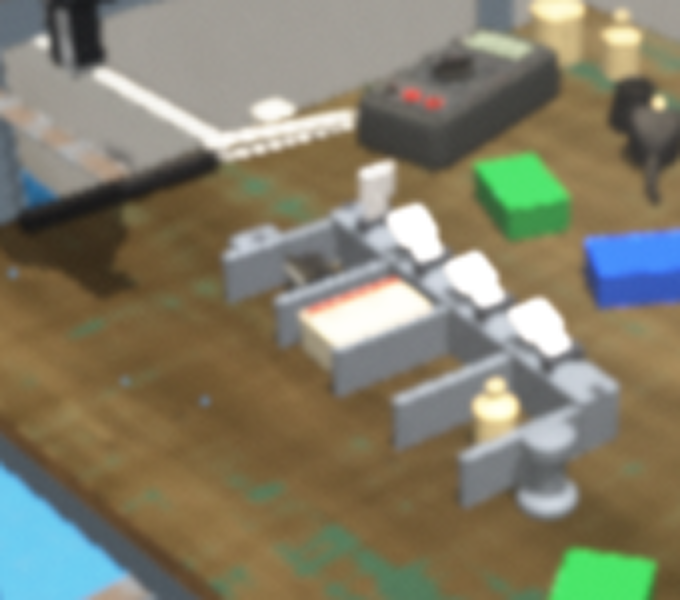

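The carton is home at rack (3.7, 28.7) mm with a yaw error of 0.002 rad. Flags d, c and b are folded, a stands, and the gripper is clear, so I'm handing in.

```bash
python3 -c "
from cell import r
r.close_job()"
```

```text
the job is handed in; nothing more can be done
```

The job is handed in: flags d, c and b were folded in that order, counting from the round post at the right end, and flag a was left standing. I then squared up the fuse carton from the side and pushed it flat into gap b until it touched the rail.

- **What went wrong:** my first sweep passed above the flags without touching them. The real fingertip sits about 25 mm higher than the reported TCP. I found this from the depth image, confirmed it with a touch on free table, and repeated the sweep with the correction.
- **Last checks:** the carton is at rack x = 3.7 mm, y = 28.7 mm (target 4 and 29), with a yaw error of 0.002 rad. In the pictures flags d, c and b are flat and a is upright; I did not measure their angles. The switch and the small weight look unmoved. I did not recheck the big weight or the battery, but the fingertips never went near them. The gripper was clear of everything at about 30 s on the clock.

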